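Show the blind hole of a spacer to the work lamp

ROBOT

A 6-joint arm with a two-finger parallel gripper is mounted at the origin on the work surface. World frame = base frame: x ahead of the robot, y to its left, z up, the work surface at z = 0. Lengths are in m, angles in rad, forces in N, time in s.
With the tool pointing down it reaches from about 0.35 to 0.775 m from the base axis. Payload 7.3 kg.
Tool frame: the origin (TCP) lies between the finger pads; the fingertips stand 17 mm ahead of it and the grasp point (between the pads) lies 2 mm behind it; z points along the fingers, y is the line along which they close (so a half turn about z gives the same grasp; the last joint's range is limited). The gripper opens to 92 mm and grips with 3 to 60 N. Pads are 19 mm wide; open, the fingers measure 130 mm over their backs; the gripper's body (75 mm by 190 mm) begins 47 mm behind the grasp point.
Start: joints at [1.193, 0.342, 1.524, -0, 1.275, -0.146], TCP at [0.121, 0.511, 0.211] pointing down, gripper open.
Joint ranges: [-2.53, 2.53], [-0.77, 2.02], [0.04, 2.7], [-1, 4.14], [0.28, 2.66], [-3.11, 3.11]. Speed limits (rad/s): [2.57, 2.57, 3.14, 3.14, 3.14, 3.14].

INTERFACE

Orientations are given as a unit quaternion [w, x, y, z].
In Python, from rig import bot gives the robot as it stands.
- The arm moves only by the shell command python3 -m pendant 'ROWS'. ROWS is JSON, a list of rows, each an object with "travel": the shift along the tool's x, y, z in m, a list of three; "roll": the turn about the tool's z in rad; "gripper": the opening, from 0 (shut) to 1 (fully open). A call has exactly 5 rows; each row shifts and turns the commanded pose from where the row before left it, along the tool's axes as they then stand; what a row does not reach is not made up. A row lasts 1/10 s, in which the tool goes at most 50 mm and 8.59 degrees, less where a joint would pass 70% of its speed; a pose out of reach is approached as far as the arm can. A call is refused whole if a number of a shift passes 0.05 or a number of a turn 0.15, either way. A call with a gripper value outside its range is refused whole. The fingers move at their own pace and stop on an object; the grip force is fixed at half the most. Time passes only in rows, so rows that do not move let the fingers close, or fill a call up. It gives the time, the measured TCP pose, the force, the opening and the grip force at its end, in the units of the state.
- bot.sense(): the state, without advancing time (a new reading comes with each control period).
- bot.camera(name): name is "scene" or "top" or "wrist"; returns (picture, depth): 420x560x3 uint8, red, green, blue; 420x560 float32, m along the optical axis (not along the pixel's ray), 0 where there is no reading.
- bot.camera_params(name): a dict with "fx", "fy", "cx", "cy" (pixels), "distortion" ([k1, k2, p1, p2, k3] as OpenCV has them; the pictures are not rectified), "position" and "attitude" of the camera in the world; the wrist camera has in their place "mount" (4x4, takes a point from camera to tool coordinates, whose origin is the TCP and whose axes are the flange's). Camera axes: x right, y up, looking along -z (the intrinsics and any distortion apply to the point x, -y, -z); pixel columns grow to the right and rows downward; lengths in m; the calibration is good to about 2 mm. A picture is of the moment at which its call begins: read the wrist's pose just before it. camera_params takes no time and is no camera call.
- bot.close_job(): hands the job in; it is judged then, once.
The state is a dict: "clock": time; "joint_pos": joint angles; "joint_velocities": joint speeds; "joint_efforts": joint torques, N m; "tcp_pos": TCP position; "orientation": TCP orientation; "contact_force": force on the tool from outside, world axes, zero at the start; "moment": the same for the moment, N m; "width": finger opening in m; "finger_force": force on a finger pad.
Only numpy, scipy, OpenCV 4.12 (cv2) and the standard library are available. Lean on these libraries where they do the work, as an engineer would, in place of code of your own. Each camera call takes 0.05 s, during which the arm holds its last target. There are 200 camera calls.

TASK

Inspect a blind spacer: lift the work lamp off its charging dock by its handle and stand it upright on the rubber mat. Then pick up the aluminium spacer, find which of its two like ends has the blind hole, turn it hole straight up and hold it close beside the lamp, well clear of the mat and of everything else. Finish while holding it like that; never let the lamp drop or tip over, and leave the other things on the bench where they are.

Things in the scene. Friction and masses are not known exactly. Their poses are not given: they have to be found in the camera images.
- lamp: Rechargeable work lamp (about 0.5 kg): upright round lamp 80 mm in diameter, black base 50 mm high, white light tube, black cap whose top is 134 mm up, and a fixed steel carrying handle bridging over the cap. Origin at the centre of its underside, z up, the handle's bar runs along its y axis. At the start it stands in the dock, its underside 16 mm above the bench.
- lamp_handle (a point): Middle of the handle's bar, 185 mm above the lamp's underside. The bar is round, 14 mm thick, straight over 64 mm along the lamp's y axis, with 44 mm of free height between it and the cap.
- dock: Charging dock fixed to the bench (to the left or to the right of the mat): black round cup, 116 mm in diameter, 30 mm high, its floor 16 mm up, its inside 92 mm wide, with a 46 mm high grey block behind it (on its +x side, reaching to 104 mm from the centre). Origin at the centre of the cup's underside, z up.
- mat: Rubber work mat fixed to the bench, 300 mm along its x axis, 500 mm along its y axis, 3 mm thick. Origin at the centre of its underside.
- spacer: Aluminium blind spacer (about 0.13 kg), lying on one flat of the bar on the mat, its hole end pointing any way, its axis 18 mm above the bench: a square bar 30 x 30 mm in section and 50 mm long, with a round boss 26 mm in diameter and 10 mm long on both ends (70 mm over all). The two ends look alike but for the blind hole, 16 mm wide and 40 mm deep, in the +x end. Origin in the middle of the bar, on its axis; x runs along the axis, out of the hole.
- spacer_hole (a point): Centre of the hole's mouth: on the end face, 35 mm from the spacer's origin along its x axis.
- bin: Red parts bin fixed to the bench on the other side of the mat from the dock, 160 (x) x 110 (y) x 75 mm high. Origin at the centre of its underside.
- cone: Loose dark steel cone standing on the far part of the mat, 36 mm wide, 47 mm high; to be left alone. Origin at the centre of its underside.
- washer: Loose steel collar lying on the far part of the mat, 40 mm wide, 8 mm thick; to be left alone. Origin at the centre of its underside.
- screwdriver: Loose screwdriver lying on the bench beyond the mat, to be left alone. Origin under its middle, x along its length.
- brush: Loose brush lying on the bench beyond the mat, to be left alone. Origin under its middle, x along its length.
There are look-alikes about, which are no part of the job. There is more than one size of the spacer; the job needs the smallest.

How it is judged:
By the outcome, as a careful person would: the job done as asked, in the order asked, and still so for the second after the job is handed in, while the arm keeps its last pose, push and grip.
It also fails if it takes over 42 s, if anything falls off the work surface, if the arm or the gripper's body presses on something with over 40 N, if the wrist force passes 120 N, or if a joint passes its speed limit or range.

## Working session

There is one attempt and no reset: what is moved stays moved. The work goes in short steps, Python scripts to look and compute and a shell command to move; the robot and the scene stay as the last step left them, time stands still between calls to the robot, and variables do not carry over. Pictures are saved under pics/ and viewed, at most 10 in all, crops included, and the job is handed in when it is done.

```bash
ls; mkdir -p pics; python3 - <<'E'
from rig import bot
import cv2,numpy as np
for n in("scene","top"):
    p,d=bot.camera(n); np.savez(f'pics/{n}.npz',p=p,d=d); cv2.imwrite(f'pics/{n}0.png',p[:,:,::-1])
    print({k:np.round(v,4).tolist() if not isinstance(v,str) else v for k,v in bot.camera_params(n).items()})
print({k:np.round(v,4).tolist() for k,v in bot.camera_params("wrist").items()})
s=bot.sense();print({k:np.round(v,4).tolist() for k,v in s.items()})
E
```

```text
pics
{'fx': 403.6221, 'fy': 403.6221, 'cx': 279.6413, 'cy': 213.986, 'distortion': [-0.0725, 0.0, 0.0, 0.0, 0.0], 'position': [1.2064, -0.3594, 0.7407], 'attitude': [0.775, 0.3721, 0.2147, 0.4634]}
{'fx': 423.1636, 'fy': 423.1636, 'cx': 278.9778, 'cy': 209.5821, 'distortion': [0.0128, 0.0, 0.0, 0.0, 0.0], 'position': [0.4296, 0.0062, 1.2441], 'attitude': [-0.7054, -0.0295, 0.0354, 0.7073]}
{'fx': 295.4689, 'fy': 295.4689, 'cx': 276.7938, 'cy': 205.8519, 'distortion': [-0.0323, 0.0, 0.0, 0.0, 0.0], 'mount': [[-0.0, 0.9671, 0.2544, 0.068], [1.0, -0.0, 0.0001, 0.0006], [0.0002, 0.2544, -0.9671, -0.1738], [0.0, 0.0, 0.0, 1.0]]}
{'clock': 0.1, 'joint_pos': [1.193, 0.3427, 1.5249, 0.0, 1.2754, -0.146], 'joint_velocities': [-0.0013, -0.0016, -0.0049, -0.0003, -0.0006, 0.001], 'joint_efforts': [0.0027, -43.2005, -24.4695, 0.072, 0.0525, -0.0], 'tcp_pos': [0.1204, 0.5106, 0.2104], 'orientation': [-0.0002, 0.1156, 0.9933, -0.0006], 'contact_force': [0.3767, -0.5172, 0.0927], 'moment': [0.0218, -0.0382, 0.0303], 'finger_force': 0.0, 'width': 0.0921}
```

View pics/top0.png

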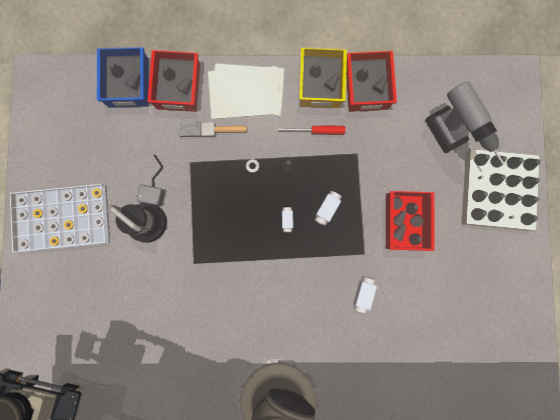

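View pics/scene0.png

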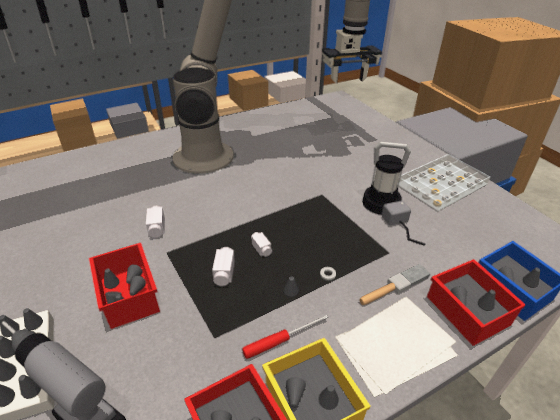

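Top view: the lamp stands in its dock at (135,222), with a candidate spacer at (287,219) on the mat and a longer one at (328,207). A third, also longer, is on the bench at (366,295). The bin is at (411,221). The one at (287,219) is the smallest and should be the right one; I'll measure all three and confirm in a crop.

```bash
cat > h.py <<'E'
from rig import bot
import cv2,numpy as np
from scipy.spatial.transform import Rotation as Ro
def cam(n,s=None):
    c=bot.camera_params(n); K=np.array([[c['fx'],0,c['cx']],[0,c['fy'],c['cy']],[0,0,1]])
    rot=lambda q:Ro.from_quat(np.r_[q[1:],q[0]]).as_matrix()
    if 'mount' in c:
        M=np.array(c['mount']); R=rot(np.array(s['orientation'])); return K,np.array(c['distortion']),R@M[:3,:3],np.array(s['tcp_pos'])+R@M[:3,3]
    return K,np.array(c['distortion']),rot(np.array(c['attitude'])),np.array(c['position'])
def onplane(C,px,z):
    K,D,R,t=C; u=cv2.undistortPoints(np.array(px,float).reshape(-1,1,2),K,D)[:,0]
    d=np.c_[u[:,0],-u[:,1],-np.ones(len(u))]@R.T
    return t+d*((z-t[2])/d[:,2])[:,None]
def cloud(C,d,mask):
    K,D,R,t=C; v,u=np.nonzero(mask&(d>0)); q=cv2.undistortPoints(np.c_[u,v].astype(float).reshape(-1,1,2),K,D)[:,0]
    return t+(np.c_[q[:,0],-q[:,1],-np.ones(len(q))]*d[v,u][:,None])@R.T
E
python3 - <<'E'
from h import *
a=np.load('pics/top.npz');p,d=a['p'],a['d'];C=cam('top')
hsv=cv2.cvtColor(p,cv2.COLOR_RGB2HSV)
m=((hsv[...,2]>175)&(hsv[...,1]<60)).astype(np.uint8)
for c in cv2.findContours(m,cv2.RETR_EXTERNAL,cv2.CHAIN_APPROX_NONE)[0]:
    r=cv2.minAreaRect(c)
    if cv2.contourArea(c)<150 or not(270<r[0][0]<390 and 150<r[0][1]<320): continue
    b=onplane(C,cv2.boxPoints(r),.033); e=[np.linalg.norm(b[1]-b[0]),np.linalg.norm(b[2]-b[1])]
    ax=(b[2]-b[1]) if e[1]>e[0] else b[1]-b[0]
    print('spacer',np.round(r[0]),b.mean(0).round(4),np.round(e,3),'axis deg',np.degrees(np.arctan2(ax[1],ax[0])).round(1))
for n in('mat','bin'):
    if n=='mat': m=(hsv[...,2]<50); w=(170,380,140,280);z=.003
    else: m=(hsv[...,0]<8)|(hsv[...,0]>172); m&=hsv[...,1]>150; w=(375,445,180,260);z=.075
    mm=np.zeros(m.shape,np.uint8); mm[w[2]:w[3],w[0]:w[1]]=m[w[2]:w[3],w[0]:w[1]]
    c=max(cv2.findContours(mm,cv2.RETR_EXTERNAL,cv2.CHAIN_APPROX_NONE)[0],key=cv2.contourArea)
    b=onplane(C,cv2.boxPoints(cv2.minAreaRect(c)),z); print(n,b.mean(0).round(3),b[:,:2].round(3).tolist())
for n in('top','scene'):
    a=np.load(f'pics/{n}.npz');P=cloud(cam(n),a['d'],np.ones(a['d'].shape,bool))
    s=P[(P[:,0]>.25)&(P[:,0]<.55)&(P[:,1]>.25)&(P[:,1]<.55)]
    h=s[s[:,2]>.188]; 
    if len(h)>5:
        mu=h.mean(0);U=np.linalg.svd((h-mu)[:,:2])[2][0];k=(h-mu)[:,:2]@U
        print(n,'handle',len(h),mu.round(4),h[:,2].max().round(3),'dir',np.degrees(np.arctan2(U[1],U[0])).round(1),np.ptp(k).round(3),'mid',(mu[:2]+U*(k.max()+k.min())/2).round(4))
    h=s[(s[:,2]>.14)&(s[:,2]<.155)]; print(n,'cap',len(h),h.mean(0).round(3),h.min(0).round(3),h.max(0).round(3))
top=cv2.imread('pics/top0.png')[170:330,260:400]; sc=cv2.imread('pics/scene0.png')[215:295,190:290]
cv2.imwrite('pics/c1.png',np.hstack([cv2.resize(top,None,fx=2.6,fy=2.6,interpolation=2),cv2.resize(sc,(436,416),interpolation=2)]))
E
```

```text
spacer [366. 295.] [ 0.2972 -0.2496  0.033 ] [0.098 0.044] axis deg -17.3
spacer [287. 219.] [ 0.514  -0.0271  0.033 ] [0.029 0.069] axis deg 179.7
spacer [328. 208.] [ 0.5465 -0.1458  0.033 ] [0.099 0.042] axis deg -30.2Traceback (most recent call last):
  File "<stdin>", line 15, in <module>
ValueError: max() iterable argument is empty
```

```bash
python3 - <<'E'
from h import *
a=np.load('pics/top.npz');p,d=a['p'],a['d'];C=cam('top')
hsv=cv2.cvtColor(p,cv2.COLOR_RGB2HSV)
print('dark v',hsv[200,220],hsv[300,250])
for n in('mat','bin'):
    if n=='mat': m=(hsv[...,2]<hsv[200,220,2]+25); w=(170,380,140,280);z=.003
    else: m=(hsv[...,0]<8)|(hsv[...,0]>172); m&=hsv[...,1]>150; w=(375,445,180,260);z=.075
    mm=np.zeros(m.shape,np.uint8); mm[w[2]:w[3],w[0]:w[1]]=m[w[2]:w[3],w[0]:w[1]]
    c=max(cv2.findContours(mm,cv2.RETR_EXTERNAL,cv2.CHAIN_APPROX_NONE)[0],key=cv2.contourArea)
    b=onplane(C,cv2.boxPoints(cv2.minAreaRect(c)),z); print(n,b.mean(0).round(3),b[:,:2].round(3).tolist())
for n in('top','scene'):
    a=np.load(f'pics/{n}.npz');P=cloud(cam(n),a['d'],np.ones(a['d'].shape,bool))
    s=P[(P[:,0]>.3)&(P[:,0]<.7)&(P[:,1]>.25)&(P[:,1]<.55)]
    h=s[s[:,2]>.188]
    if len(h)>5:
        mu=h.mean(0);U=np.linalg.svd((h-mu)[:,:2])[2][0];k=(h-mu)[:,:2]@U
        print(n,'handle',len(h),mu.round(4),h[:,2].max().round(3),'dir',np.degrees(np.arctan2(U[1],U[0])).round(1),np.ptp(k).round(3),'mid',(mu[:2]+U*(k.max()+k.min())/2).round(4))
    h=s[(s[:,2]>.14)&(s[:,2]<.155)]; print(n,'cap',len(h), h.size and (h.mean(0).round(3),h.min(0).round(3),h.max(0).round(3)))
top=cv2.imread('pics/top0.png')[170:330,260:400]; sc=cv2.imread('pics/scene0.png')[215:295,190:290]
cv2.imwrite('pics/c1.png',np.hstack([cv2.resize(top,None,fx=2.6,fy=2.6,interpolation=2),cv2.resize(sc,(436,416),interpolation=2)]))
E
```

```text
dark v [10 24 63] [  9  20 166]
mat [0.549 0.004 0.003] [[0.685, 0.264], [0.712, -0.241], [0.412, -0.251], [0.388, 0.244]]
bin [ 0.507 -0.37   0.075] [[0.589, -0.311], [0.588, -0.434], [0.425, -0.428], [0.425, -0.306]]
top handle 222 [0.5056 0.3776 0.2047] 0.213 dir -129.1 0.098 mid [0.5083 0.3811]
top cap 542 (array([0.51 , 0.378, 0.15 ]), array([0.471, 0.342, 0.14 ]), array([0.546, 0.418, 0.155]))
scene handle 195 [0.5119 0.3783 0.2015] 0.21 dir 51.0 0.096 mid [0.5118 0.3781]
scene cap 384 (array([0.514, 0.375, 0.149]), array([0.469, 0.341, 0.14 ]), array([0.548, 0.416, 0.155]))
```

View pics/c1.png

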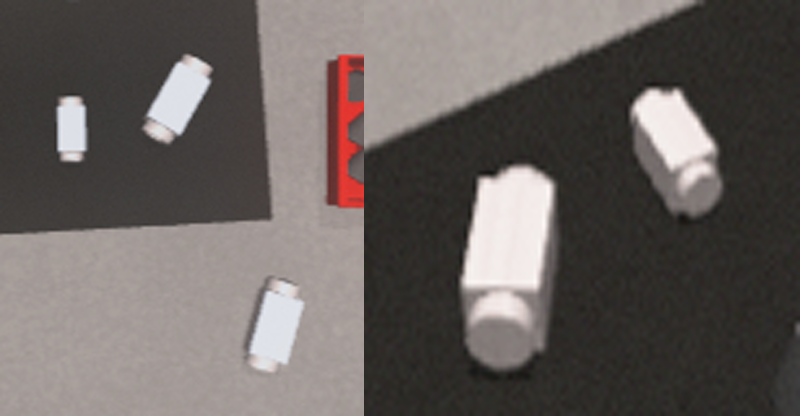

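The crop shows the small spacer at top px (287,219), 69 mm long. The other two, at (328,207) and (366,295), are about 99 mm long, so the small one is the one asked for. Its far (+x) end face looks plain, so the hole should be in the near end; I'll check that later. The lamp's bar is at (0.509, 0.379), running along 51°.

```bash
cat > to.py <<'E'
import sys; from h import *
x,y,z,yaw=map(float,sys.argv[1:5]); s=bot.sense(); q=np.array(s['orientation']);R=Ro.from_quat(np.r_[q[1:],q[0]]).as_matrix()
ty=np.arctan2(R[1,1],R[0,1]); d=R.T@(np.array([x,y,z])-s['tcp_pos'])
print('t',round(s['clock'],2),'tcp',np.round(s['tcp_pos'],4),'yaw',np.degrees(ty).round(2),'F',np.round(s['contact_force'],1),'w',round(s['width'],4),'grip',np.round(s['finger_force'],1),'j6',round(s['joint_pos'][5],2),'tilt',np.degrees(np.arccos(-R[2,2])).round(2))
r=(ty-np.radians(yaw)+np.pi)%(2*np.pi)-np.pi
R2=R@Ro.from_rotvec([0,0,r]).as_matrix()
print('tool d',d.round(4),'roll',r.round(4),'d after roll',(R2.T@(np.array([x,y,z])-s['tcp_pos'])).round(4))
E
python3 -m pendant '[{"travel":[-0.045,-0.004,-0.009],"roll":0,"gripper":1},{"travel":[-0.045,-0.004,-0.009],"roll":0,"gripper":1},{"travel":[-0.045,-0.004,-0.009],"roll":0,"gripper":1},{"travel":[-0.045,-0.004,-0.009],"roll":0,"gripper":1},{"travel":[-0.045,-0.004,-0.009],"roll":0,"gripper":1}]'
python3 -m pendant '[{"travel":[-0.045,-0.004,-0.009],"roll":0,"gripper":1},{"travel":[-0.045,-0.004,-0.009],"roll":0,"gripper":1},{"travel":[-0.045,-0.004,-0.009],"roll":0,"gripper":1},{"travel":[-0.045,-0.004,-0.009],"roll":0,"gripper":1},{"travel":[0,0,0],"roll":-0.14,"gripper":1}]'
python3 -m pendant '[{"travel":[0,0,0],"roll":-0.14,"gripper":1},{"travel":[0,0,0],"roll":-0.14,"gripper":1},{"travel":[0,0,0],"roll":-0.14,"gripper":1},{"travel":[0,0,0],"roll":-0.14,"gripper":1},{"travel":[0,0,0],"roll":-0.14,"gripper":1}]'
python3 -m pendant '[{"travel":[0,0,0],"roll":-0.14,"gripper":1},{"travel":[0,0,0],"roll":-0.14,"gripper":1},{"travel":[0,0,0],"roll":0,"gripper":1},{"travel":[0,0,0],"roll":0,"gripper":1},{"travel":[0,0,0],"roll":0,"gripper":1}]'
python3 to.py 0.509 0.379 0.2 141
```

```text
clock: 0.6
tcp_pos: [0.3364, 0.4389, 0.2561]
orientation: [-0.0, 0.116, 0.993, -0.0]
contact_force: [0.5, 1.2, -0.8]
width: 0.0916
finger_force: 0.0
clock: 1.1
tcp_pos: [0.5115, 0.38, 0.2914]
orientation: [0.001, 0.048, 0.999, -0.0]
contact_force: [-0.7, -0.2, -1.5]
width: 0.0916
finger_force: 0.0
clock: 1.6
tcp_pos: [0.5064, 0.3828, 0.2914]
orientation: [-0.001, -0.302, 0.953, -0.0]
contact_force: [0.1, -0.5, 0.2]
width: 0.0917
finger_force: 0.0
clock: 2.1
tcp_pos: [0.5064, 0.3829, 0.2918]
orientation: [-0.0, -0.428, 0.904, 0.0]
contact_force: [0.3, -0.5, 0.5]
width: 0.0919
finger_force: 0.0
t 2.1 tcp [0.5064 0.3829 0.2918] yaw 140.73 F [ 0.3 -0.5  0.5] w 0.0919 grip 0.0 j6 -1.93 tilt 0.02
tool d [ 0.0014 -0.0045  0.0918] roll -0.0047 d after roll [ 0.0014 -0.0045  0.0918]
```

```bash
python3 -m pendant '[{"travel":[0.0015,-0.0045,0.03],"roll":0,"gripper":1},{"travel":[0,0,0.03],"roll":0,"gripper":1},{"travel":[0,0,0.02],"roll":0,"gripper":1},{"travel":[0,0,0.012],"roll":0,"gripper":1},{"travel":[0,0,0],"roll":0,"gripper":0}]'
python3 -m pendant '[{"travel":[0,0,0],"roll":0,"gripper":0},{"travel":[0,0,0],"roll":0,"gripper":0},{"travel":[0,0,0],"roll":0,"gripper":0},{"travel":[0,0,0],"roll":0,"gripper":0},{"travel":[0,0,0],"roll":0,"gripper":0}]'
python3 to.py 0.52 0.16 0.24 141
```

```text
clock: 2.6
tcp_pos: [0.5084, 0.3785, 0.1984]
orientation: [-0.002, -0.429, 0.903, -0.0]
contact_force: [-0.7, 1.2, -0.2]
width: 0.0875
finger_force: 0.0
clock: 3.1
tcp_pos: [0.5092, 0.379, 0.2005]
orientation: [0.0, -0.43, 0.903, 0.0]
contact_force: [-0.2, 0.4, -0.3]
width: 0.0482
finger_force: 0.0
t 3.1 tcp [0.5092 0.379  0.2005] yaw 140.89 F [-0.2  0.4 -0.3] w 0.0482 grip 0.0 j6 -1.94 tilt 0.04
tool d [ 0.163  -0.1466 -0.0396] roll -0.002 d after roll [ 0.1633 -0.1462 -0.0396]
```

```bash
python3 -m pendant '[{"travel":[0,0,0],"roll":0,"gripper":0},{"travel":[0,0,0],"roll":0,"gripper":0},{"travel":[0,0,0],"roll":0,"gripper":0},{"travel":[0,0,0],"roll":0,"gripper":0},{"travel":[0,0,0],"roll":0,"gripper":0}]'
python3 -m pendant '[{"travel":[0,0,0],"roll":0,"gripper":0},{"travel":[0,0,-0.005],"roll":0,"gripper":0},{"travel":[0,0,-0.01],"roll":0,"gripper":0},{"travel":[0,0,-0.015],"roll":0,"gripper":0},{"travel":[0,0,-0.015],"roll":0,"gripper":0}]'
python3 to.py 0.52 0.16 0.24 141
```

```text
clock: 3.6
tcp_pos: [0.509, 0.3789, 0.2]
orientation: [0.0, -0.43, 0.903, 0.0]
contact_force: [-0.2, -0.0, -0.7]
width: 0.0087
finger_force: 0.0
clock: 4.1
tcp_pos: [0.5091, 0.379, 0.2465]
orientation: [0.0, -0.43, 0.903, 0.0]
contact_force: [0.3, 0.1, -0.2]
width: 0.0007
finger_force: 0.0
t 4.1 tcp [0.5091 0.379  0.2465] yaw 140.89 F [ 0.3  0.1 -0.2] w 0.0007 grip 0.0 j6 -1.94 tilt 0.04
tool d [ 0.1631 -0.1465  0.0064] roll -0.0019 d after roll [ 0.1633 -0.1462  0.0064]
```

Missed the bar, so I'll look with the wrist and scene cameras.

```bash
python3 - <<'E'
from h import *
s=bot.sense();p,d=bot.camera('wrist');s2,ds=bot.camera('scene')
np.savez('pics/w1.npz',p=p,d=d,o=s['orientation'],t=s['tcp_pos'])
cv2.imwrite('pics/w1.png',np.hstack([p[:,:,::-1][:, 60:500],cv2.resize(s2[110:250,300:420,::-1],(360,420))]))
for n,C,D in(('w',cam('wrist',s),d),('s',cam('scene'),ds)):
    P=cloud(C,D,np.ones(D.shape,bool)); P=P[(abs(P[:,0]-.51)<.12)&(abs(P[:,1]-.38)<.12)]
    for a,b in((.14,.155),(.188,.215)):
        h=P[(P[:,2]>a)&(P[:,2]<b)]; print(n,a,len(h),h.size and (h.mean(0).round(3),h.min(0).round(3),h.max(0).round(3)))
E
```

```text
w 0.14 3486 (array([0.505, 0.379, 0.15 ]), array([0.468, 0.343, 0.14 ]), array([0.546, 0.42 , 0.153]))
w 0.188 1410 (array([0.494, 0.365, 0.204]), array([0.473, 0.341, 0.188]), array([0.519, 0.393, 0.21 ]))
s 0.14 386 (array([0.514, 0.374, 0.149]), array([0.472, 0.34 , 0.14 ]), array([0.548, 0.417, 0.155]))
s 0.188 194 (array([0.511, 0.378, 0.202]), array([0.477, 0.34 , 0.189]), array([0.542, 0.417, 0.21 ]))
```

View pics/w1.png

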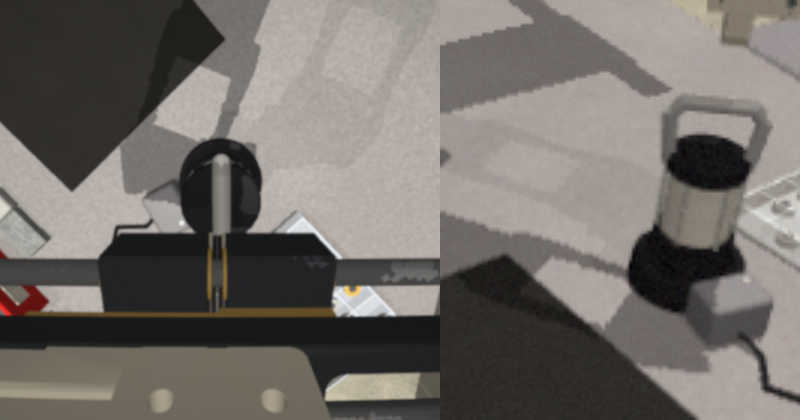

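The bar's direction agrees with the fingers, but in the scene crop the gripper appears to sit above the bar. I'll check the heights by depth.

```bash
python3 - <<'E'
from h import *
p,D=bot.camera('scene'); cv2.imwrite('pics/s2.png',cv2.resize(p[20:220,280:520,::-1],None,fx=3,fy=3))
P=cloud(cam('scene'),D,np.ones(D.shape,bool)); 
h=P[(abs(P[:,0]-.51)<.15)&(abs(P[:,1]-.38)<.15)&(P[:,2]>.215)]; print(len(h),h.min(0),h.max(0)); 
for z in np.arange(.21,.5,.02):
    q=h[abs(h[:,2]-z)<.01]; print(z.round(2),len(q),q.size and (q.min(0).round(3),q.max(0).round(3)))
K,d,R,t=cam('scene')
c=(np.array([.509,.379,.2465])-t)@R; print(cv2.projectPoints(np.array([[c[0],-c[1],-c[2]]]),np.zeros(3),np.zeros(3),K,d)[0])
a=np.load('pics/w1.npz'); w=a['d']; print(w[100:330:10,276])
E
```

```text
4105 [0.39914366 0.24907612 0.2643621 ] [0.60499117 0.44853687 0.58140368]
0.21 0 0
0.23 0 0
0.25 0 0
0.27 33 (array([0.5  , 0.36 , 0.264]), array([0.528, 0.385, 0.28 ]))
0.29 62 (array([0.493, 0.358, 0.28 ]), array([0.532, 0.379, 0.299]))
0.31 0 0
0.33 151 (array([0.417, 0.293, 0.329]), array([0.601, 0.416, 0.34 ]))
0.35 341 (array([0.421, 0.291, 0.34 ]), array([0.605, 0.414, 0.36 ]))
0.37 497 (array([0.42, 0.29, 0.36]), array([0.604, 0.426, 0.38 ]))
0.39 200 (array([0.482, 0.327, 0.38 ]), array([0.564, 0.366, 0.4  ]))
0.41 194 (array([0.498, 0.328, 0.4  ]), array([0.565, 0.378, 0.42 ]))
0.43 402 (array([0.478, 0.317, 0.42 ]), array([0.57, 0.41, 0.44]))
0.45 227 (array([0.478, 0.337, 0.44 ]), array([0.551, 0.401, 0.46 ]))
0.47 319 (array([0.482, 0.336, 0.46 ]), array([0.551, 0.402, 0.48 ]))
0.49 298 (array([0.486, 0.338, 0.48 ]), array([0.55 , 0.398, 0.5  ]))
[[[395.79176329 130.2202865 ]]]
[0.39504358 0.39994338 0.40307468 0.40742078 0.3811762  0.39782742
 0.22348797 0.21763256 0.21540679 0.21839152 0.2189207  0.2214133
 0.22325827 0.22563864 0.15787481 0.14518903 0.08490512 0.08252408
 0.0819061  0.125063   0.12604128 0.12774776 0.06689971]
```

View pics/s2.png

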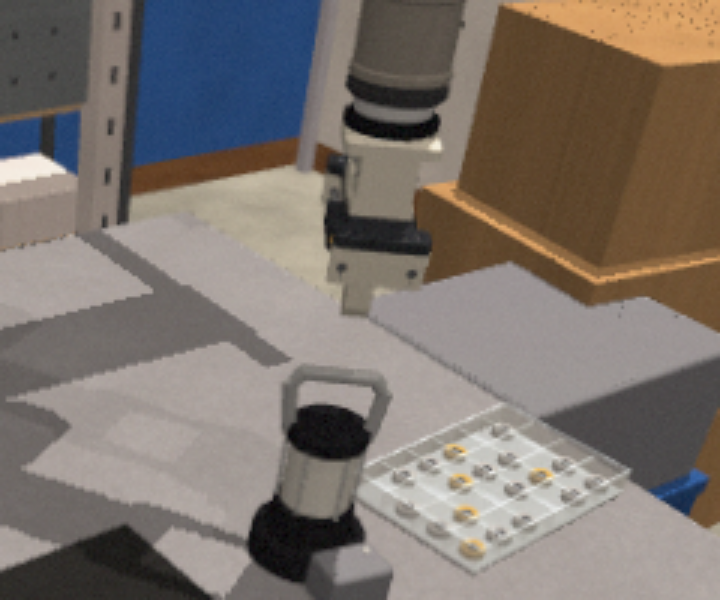

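```bash
python3 - <<'E'
from h import *
a=np.load('pics/scene.npz');P=cloud(cam('scene'),a['d'],np.ones(a['d'].shape,bool))
h=P[(abs(P[:,0]-.12)<.1)&(abs(P[:,1]-.51)<.12)&(P[:,2]>.1)]
for z in np.arange(.15,.4,.01):
    q=h[abs(h[:,2]-z)<.005]; print(z.round(2),len(q),q.size and (q.min(0).round(3),q.max(0).round(3)))
a=np.load('pics/w1.npz');s={'orientation':a['o'],'tcp_pos':a['t']};M=np.array(bot.camera_params('wrist')['mount'])
K,D,R,t=cam('wrist',s);T=cloud((K,D,M[:3,:3],M[:3,3]),a['d'],np.ones(a['d'].shape,bool))
f=T[(abs(T[:,0])<.012)&(abs(T[:,1])<.03)&(T[:,2]<.02)&(T[:,2]>-.1)]
print('tool-frame fingers',len(f),f.min(0),f.max(0),np.percentile(f[:,2],[50,90,99]))
E
```

```text
0.15 0 0
0.16 0 0
0.17 0 0
0.18 0 0
0.19 0 0
0.2 0 0
0.21 0 0
0.22 1 (array([0.116, 0.466, 0.225]), array([0.116, 0.466, 0.225]))
0.23 20 (array([0.119, 0.453, 0.226]), array([0.144, 0.564, 0.235]))
0.24 38 (array([0.096, 0.447, 0.235]), array([0.148, 0.57 , 0.245]))
0.25 38 (array([0.096, 0.445, 0.245]), array([0.147, 0.565, 0.255]))
0.26 42 (array([0.095, 0.445, 0.255]), array([0.149, 0.568, 0.265]))
0.27 46 (array([0.1  , 0.446, 0.265]), array([0.15 , 0.572, 0.275]))
0.28 33 (array([0.106, 0.445, 0.275]), array([0.147, 0.572, 0.284]))
0.29 33 (array([0.066, 0.419, 0.285]), array([0.176, 0.585, 0.295]))
0.3 124 (array([0.063, 0.417, 0.296]), array([0.181, 0.585, 0.305]))
0.31 167 (array([0.067, 0.416, 0.305]), array([0.18 , 0.591, 0.315]))
0.32 129 (array([0.069, 0.413, 0.315]), array([0.178, 0.59 , 0.325]))
0.33 299 (array([0.064, 0.41 , 0.325]), array([0.179, 0.609, 0.335]))
0.34 135 (array([0.082, 0.417, 0.335]), array([0.177, 0.606, 0.345]))
0.35 79 (array([0.092, 0.454, 0.345]), array([0.147, 0.52 , 0.355]))
0.36 72 (array([0.09 , 0.455, 0.355]), array([0.147, 0.524, 0.365]))
0.37 89 (array([0.087, 0.453, 0.365]), array([0.149, 0.522, 0.375]))
0.38 50 (array([0.086, 0.456, 0.375]), array([0.162, 0.515, 0.385]))
0.39 119 (array([0.075, 0.452, 0.385]), array([0.163, 0.53 , 0.395]))
tool-frame fingers 649 [-0.01037639 -0.00401511 -0.08707844] [ 0.01136519  0.00437695 -0.01580642] [-0.04657491 -0.02171836 -0.01660695]
```

Both views put the fingertips about 17 mm behind the reported TCP, so the grasp point is about 36 mm behind it, and my grasp closed just above the bar. Corrected: TCP z ≈ 0.165 for the bar.

```bash
python3 -m pendant '[{"travel":[0,0,0.01],"roll":0,"gripper":0.6},{"travel":[0,0,0.01],"roll":0,"gripper":0.6},{"travel":[0,0,0],"roll":0,"gripper":0.6},{"travel":[0,0,0],"roll":0,"gripper":0.6},{"travel":[0,0,0],"roll":0,"gripper":0.6}]'
python3 -m pendant '[{"travel":[0,0,0.01],"roll":0,"gripper":0.6},{"travel":[0,0,0.02],"roll":0,"gripper":0.6},{"travel":[0,0,0.02],"roll":0,"gripper":0.6},{"travel":[0,0,0.012],"roll":0,"gripper":0.6},{"travel":[0,0,0],"roll":0,"gripper":0}]'
python3 -m pendant '[{"travel":[0,0,0],"roll":0,"gripper":0},{"travel":[0,0,0],"roll":0,"gripper":0},{"travel":[0,0,0],"roll":0,"gripper":0},{"travel":[0,0,0],"roll":0,"gripper":0},{"travel":[0,0,0],"roll":0,"gripper":0}]'
python3 -m pendant '[{"travel":[0,0,0],"roll":0,"gripper":0},{"travel":[0,0,0],"roll":0,"gripper":0},{"travel":[0,0,0],"roll":0,"gripper":0},{"travel":[0,0,0],"roll":0,"gripper":0},{"travel":[0,0,0],"roll":0,"gripper":0}]'
python3 to.py 0.52 0.15 0.20 141
```

```text
clock: 4.75
tcp_pos: [0.5091, 0.3789, 0.225]
orientation: [-0.0, -0.43, 0.903, 0.0]
contact_force: [0.4, 0.0, -0.2]
width: 0.0357
finger_force: 0.0
clock: 5.25
tcp_pos: [0.5081, 0.3783, 0.1609]
orientation: [-0.002, -0.43, 0.903, -0.0]
contact_force: [-0.2, -0.3, 0.0]
width: 0.0505
finger_force: 0.0
clock: 5.75
tcp_pos: [0.509, 0.3792, 0.1636]
orientation: [0.0, -0.43, 0.903, 0.0]
contact_force: [-1.8, 0.7, 1.3]
width: 0.0134
finger_force: 30.0
clock: 6.25
tcp_pos: [0.5092, 0.3792, 0.1636]
orientation: [0.001, -0.43, 0.903, 0.0]
contact_force: [-1.5, 1.0, 4.5]
width: 0.013
finger_force: 30.0
t 6.25 tcp [0.5092 0.3792 0.1636] yaw 140.9 F [-1.5  1.   4.5] w 0.013 grip 30.0 j6 -1.94 tilt 0.06
tool d [ 0.171  -0.153  -0.0366] roll -0.0018 d after roll [ 0.1712 -0.1526 -0.0366]
```

```bash
python3 -m pendant '[{"travel":[0,0,-0.004],"roll":0,"gripper":0},{"travel":[0,0,-0.008],"roll":0,"gripper":0},{"travel":[0,0,-0.014],"roll":0,"gripper":0},{"travel":[0,0,-0.014],"roll":0,"gripper":0},{"travel":[0,0,-0.010],"roll":0,"gripper":0}]'
python3 -m pendant '[{"travel":[0.004,-0.004,0],"roll":0,"gripper":0},{"travel":[0.008,-0.007,0],"roll":0,"gripper":0},{"travel":[0.012,-0.011,0],"roll":0,"gripper":0},{"travel":[0.015,-0.014,0],"roll":0,"gripper":0},{"travel":[0.017,-0.015,0],"roll":0,"gripper":0}]'
python3 to.py 0.52 0.15 0.20 141
```

```text
clock: 6.75
tcp_pos: [0.5091, 0.3786, 0.2135]
orientation: [-0.0, -0.43, 0.903, -0.0]
contact_force: [-0.2, -0.2, -5.0]
width: 0.0131
finger_force: 30.0
clock: 7.25
tcp_pos: [0.5129, 0.3012, 0.2122]
orientation: [-0.001, -0.43, 0.903, -0.0]
contact_force: [1.1, 0.2, -5.2]
width: 0.0132
finger_force: 30.0
t 7.25 tcp [0.5129 0.3012 0.2122] yaw 140.88 F [ 1.1  0.2 -5.2] w 0.0132 grip 30.0 j6 -2.06 tilt 0.1
tool d [ 0.1128 -0.1009  0.0123] roll -0.0021 d after roll [ 0.113  -0.1007  0.0123]
```

```bash
python3 -m pendant '[{"travel":[0.018,-0.016,0],"roll":0,"gripper":0},{"travel":[0.018,-0.016,0],"roll":0,"gripper":0},{"travel":[0.018,-0.016,0],"roll":0,"gripper":0},{"travel":[0.018,-0.016,0],"roll":0,"gripper":0},{"travel":[0.018,-0.016,0],"roll":0,"gripper":0}]'
python3 -m pendant '[{"travel":[0.013,-0.012,0],"roll":0,"gripper":0},{"travel":[0.008,-0.007,0.0],"roll":0,"gripper":0},{"travel":[0.004,-0.003,0.01],"roll":0,"gripper":0},{"travel":[0,0,0.015],"roll":0,"gripper":0},{"travel":[0,0,0.015],"roll":0,"gripper":0}]'
python3 to.py 0.52 0.15 0.1506 141; python3 - <<'E'
from h import *
s=bot.sense();p,D=bot.camera('scene');P=cloud(cam('scene'),D,np.ones(D.shape,bool))
h=P[np.hypot(P[:,0]-.52,P[:,1]-.15)<.07]
K,d,R,t=cam('scene')
for z in np.arange(.005,.2,.01):
    q=h[abs(h[:,2]-z)<.005]; print(z.round(3),len(q),q.size and (q.mean(0).round(3),q.min(0).round(3)[:2],q.max(0).round(3)[:2]))
E
```

```text
clock: 7.75
tcp_pos: [0.5179, 0.1805, 0.2124]
orientation: [-0.001, -0.429, 0.903, -0.0]
contact_force: [0.5, -0.6, -5.1]
width: 0.0129
finger_force: 30.0
clock: 8.25
tcp_pos: [0.5194, 0.1497, 0.1718]
orientation: [-0.0, -0.43, 0.903, 0.0]
contact_force: [0.2, -0.4, -4.6]
width: 0.0132
finger_force: 30.0
t 8.25 tcp [0.5194 0.1497 0.1718] yaw 140.88 F [ 0.2 -0.4 -4.6] w 0.0132 grip 30.0 j6 -2.32 tilt 0.03
tool d [-0.0006 -0.0002  0.0212] roll -0.0022 d after roll [-0.0006 -0.0002  0.0212]
0.005 854 (array([0.536, 0.139, 0.004]), array([0.451, 0.08 ]), array([0.589, 0.22 ]))
0.015 0 0
0.025 22 (array([0.546, 0.132, 0.028]), array([0.513, 0.113]), array([0.558, 0.168]))
0.035 80 (array([0.544, 0.134, 0.036]), array([0.507, 0.111]), array([0.559, 0.176]))
0.045 82 (array([0.543, 0.131, 0.045]), array([0.503, 0.11 ]), array([0.56 , 0.181]))
0.055 88 (array([0.544, 0.133, 0.055]), array([0.499, 0.11 ]), array([0.559, 0.18 ]))
0.065 81 (array([0.541, 0.13 , 0.065]), array([0.498, 0.109]), array([0.559, 0.177]))
0.075 148 (array([0.54 , 0.136, 0.075]), array([0.489, 0.11 ]), array([0.559, 0.
[... 337 characters left out ...]
559, 0.18 ]))
0.125 80 (array([0.539, 0.134, 0.125]), array([0.496, 0.114]), array([0.559, 0.178]))
0.135 63 (array([0.542, 0.136, 0.134]), array([0.497, 0.114]), array([0.557, 0.181]))
0.145 79 (array([0.544, 0.131, 0.146]), array([0.5 , 0.11]), array([0.561, 0.182]))
0.155 445 (array([0.527, 0.144, 0.157]), array([0.482, 0.109]), array([0.56 , 0.187]))
0.165 70 (array([0.524, 0.149, 0.163]), array([0.495, 0.111]), array([0.555, 0.184]))
0.175 32 (array([0.525, 0.146, 0.175]), array([0.495, 0.11 ]), array([0.556, 0.183]))
0.185 44 (array([0.526, 0.147, 0.185]), array([0.491, 0.108]), array([0.555, 0.186]))
0.195 54 (array([0.528, 0.145, 0.195]), array([0.491, 0.108]), array([0.556, 0.184]))
```

```bash
python3 -m pendant '[{"travel":[0,0,0.007],"roll":0,"gripper":0},{"travel":[0,0,0.006],"roll":0,"gripper":0},{"travel":[0,0,0.004],"roll":0,"gripper":0},{"travel":[0,0,0.002],"roll":0,"gripper":0},{"travel":[0,0,0],"roll":0,"gripper":0}]'
python3 -m pendant '[{"travel":[0,0,0.001],"roll":0,"gripper":0},{"travel":[0,0,0.001],"roll":0,"gripper":0},{"travel":[0,0,0.0005],"roll":0,"gripper":0},{"travel":[0,0,0],"roll":0,"gripper":0},{"travel":[0,0,0],"roll":0,"gripper":0}]'
python3 to.py 0.52 0.15 0.1506 141
```

```text
clock: 8.8
tcp_pos: [0.5199, 0.1498, 0.154]
orientation: [0.0, -0.43, 0.903, 0.0]
contact_force: [-0.6, 0.3, -4.4]
width: 0.0131
finger_force: 30.0
clock: 9.3
tcp_pos: [0.5199, 0.1497, 0.1516]
orientation: [0.0, -0.43, 0.903, 0.0]
contact_force: [0.7, 0.5, -4.6]
width: 0.0133
finger_force: 30.0
t 9.3 tcp [0.5199 0.1497 0.1516] yaw 140.89 F [ 0.7  0.5 -4.6] w 0.0133 grip 30.0 j6 -2.32 tilt 0.01
tool d [-0.0003  0.0001  0.001 ] roll -0.0019 d after roll [-0.0003  0.0001  0.001 ]
```

```bash
python3 -m pendant '[{"travel":[0,0,0.0005],"roll":0,"gripper":0},{"travel":[0,0,0.0005],"roll":0,"gripper":0},{"travel":[0,0,0.0005],"roll":0,"gripper":0},{"travel":[0,0,0],"roll":0,"gripper":0},{"travel":[0,0,0],"roll":0,"gripper":0}]'
python3 to.py 0.52 0.15 0.1506 141
```

```text
clock: 9.8
tcp_pos: [0.5201, 0.1498, 0.1505]
orientation: [0.0, -0.43, 0.903, -0.0]
contact_force: [-0.8, 0.5, 1.1]
width: 0.0129
finger_force: 30.0
t 9.8 tcp [0.5201 0.1498 0.1505] yaw 140.89 F [-0.8  0.5  1.1] w 0.0129 grip 30.0 j6 -2.32 tilt 0.06
tool d [-0.      0.0002 -0.0001] roll -0.0018 d after roll [-0.      0.0002 -0.0001]
```

The lamp is standing on the mat. Now I'll release it, rise, move over the spacer and turn to yaw -90.

```bash
python3 -m pendant '[{"travel":[0,0,0],"roll":0,"gripper":0.7},{"travel":[0,0,0],"roll":0,"gripper":0.7},{"travel":[0,0,0],"roll":0,"gripper":0.7},{"travel":[0,0,0],"roll":0,"gripper":0.7},{"travel":[0,0,0],"roll":0,"gripper":0.7}]'
python3 -m pendant '[{"travel":[0,0,-0.01],"roll":0,"gripper":0.7},{"travel":[0,0,-0.03],"roll":0,"gripper":0.7},{"travel":[0,0,-0.04],"roll":0,"gripper":0.7},{"travel":[0,0,-0.02],"roll":0,"gripper":0.7},{"travel":[0.021,-0.03,0],"roll":0,"gripper":0.7}]'
python3 -m pendant '[{"travel":[0.021,-0.03,0],"roll":0,"gripper":0.7},{"travel":[0.021,-0.03,0],"roll":0,"gripper":0.7},{"travel":[0.021,-0.03,0],"roll":0,"gripper":0.7},{"travel":[0.021,-0.03,0],"roll":0,"gripper":0.7},{"travel":[0,0,0],"roll":0.149,"gripper":0.7}]'
R='unused'
python3 -m pendant '[{"travel":[0,0,0],"roll":0.149,"gripper":0.7},{"travel":[0,0,0],"roll":0.149,"gripper":0.7},{"travel":[0,0,0],"roll":0.149,"gripper":0.7},{"travel":[0,0,0],"roll":0.149,"gripper":0.7},{"travel":[0,0,0],"roll":0.149,"gripper":0.7}]' | head -2
python3 -m pendant '[{"travel":[0,0,0],"roll":0.149,"gripper":0.7},{"travel":[0,0,0],"roll":0.149,"gripper":0.7},{"travel":[0,0,0],"roll":0.149,"gripper":0.7},{"travel":[0,0,0],"roll":0.149,"gripper":0.7},{"travel":[0,0,0],"roll":0.149,"gripper":0.7}]' | head -2
python3 -m pendant '[{"travel":[0,0,0],"roll":0.149,"gripper":0.7},{"travel":[0,0,0],"roll":0.149,"gripper":0.7},{"travel":[0,0,0],"roll":0.149,"gripper":0.7},{"travel":[0,0,0],"roll":0.149,"gripper":0.7},{"travel":[0,0,0],"roll":0.149,"gripper":0.7}]' | head -2
python3 -m pendant '[{"travel":[0,0,0],"roll":0.149,"gripper":0.7},{"travel":[0,0,0],"roll":0.149,"gripper":0.7},{"travel":[0,0,0],"roll":0.149,"gripper":0.7},{"travel":[0,0,0],"roll":0.149,"gripper":0.7},{"travel":[0,0,0],"roll":0.149,"gripper":0.7}]' | head -2
python3 -m pendant '[{"travel":[0,0,0.02],"roll":0.149,"gripper":0.7},{"travel":[0,0,0.03],"roll":0.149,"gripper":0.7},{"travel":[0,0,0.03],"roll":0.149,"gripper":0.7},{"travel":[0,0,0.03],"roll":0.149,"gripper":0.7},{"travel":[0,0,0.03],"roll":0.149,"gripper":0.7}]' | head -2
python3 to.py 0.571 -0.027 0.11 -90
```

```text
clock: 10.3
tcp_pos: [0.52, 0.1497, 0.1501]
orientation: [0.0, -0.43, 0.903, -0.0]
contact_force: [0.9, -0.0, -0.1]
width: 0.0486
finger_force: 0.0
clock: 10.8
tcp_pos: [0.531, 0.1172, 0.2548]
orientation: [0.004, -0.432, 0.902, -0.001]
contact_force: [1.8, -0.3, -0.4]
width: 0.0641
finger_force: 0.0
clock: 11.3
tcp_pos: [0.571, -0.0307, 0.2505]
orientation: [0.0, -0.359, 0.933, -0.001]
contact_force: [0.2, -0.0, 0.0]
width: 0.0639
finger_force: 0.0
clock: 11.8
tcp_pos: [0.5701, -0.0265, 0.2509]
clock: 12.3
tcp_pos: [0.5701, -0.0264, 0.2509]
clock: 12.8
tcp_pos: [0.5701, -0.0264, 0.2508]
clock: 13.3
tcp_pos: [0.5701, -0.0264, 0.2509]
clock: 13.8
tcp_pos: [0.5703, -0.0264, 0.1098]
t 13.8 tcp [ 0.5703 -0.0264  0.1098] yaw -81.42 F [-0.8  0.1  0.2] w 0.0643 grip 0.0 j6 1.24 tilt 0.07
tool d [ 0.0006  0.0006 -0.0002] roll 0.1497 d after roll [ 0.0007  0.0006 -0.0002]
```

```bash
python3 -m pendant '[{"travel":[0,0,0],"roll":0.149,"gripper":0.7},{"travel":[0,0,0],"roll":0,"gripper":0.7},{"travel":[0,0,0],"roll":0,"gripper":0.7},{"travel":[0,0,0],"roll":0,"gripper":0.7},{"travel":[0,0,0],"roll":0,"gripper":0.7}]' | head -2
python3 - <<'E'
from h import *
s=bot.sense();p,d=bot.camera('wrist');C=cam('wrist',s)
K,D,R,t=C
def pr(X):
    c=(np.array(X)-t)@R; return cv2.projectPoints(np.array([[c[0],-c[1],-c[2]]]),np.zeros(3),np.zeros(3),K,D)[0].ravel().round(0)
print(pr([.549,-.027,.018]),pr([.479,-.027,.018]))
u,v=pr([.549,-.027,.018]).astype(int)
cv2.imwrite('pics/w2.png',cv2.resize(p[max(0,v-75):v+75,max(0,u-100):u+100,::-1],(800,600),interpolation=2))
P=cloud(C,d,np.ones(d.shape,bool))
q=P[(P[:,2]>.030)&(P[:,2]<.04)&(abs(P[:,0]-.514)<.06)&(abs(P[:,1]+.027)<.04)]
print('top face',len(q),q.mean(0).round(4),q.min(0).round(4),q.max(0).round(4))
r=cv2.minAreaRect((q[:,:2]*1000).astype(np.float32));print(r)
E
```

```text
clock: 14.3
tcp_pos: [0.5705, -0.0265, 0.1109]
[278. 226.] [277. 292.]
top face 844 [ 0.5245 -0.0265  0.0324] [ 0.4799 -0.0413  0.03  ] [ 0.5497 -0.0117  0.0352]
((514.80029296875, -26.534963607788086), (69.87429809570312, 29.564956665039062), 0.10800575464963913)
```

View pics/w2.png

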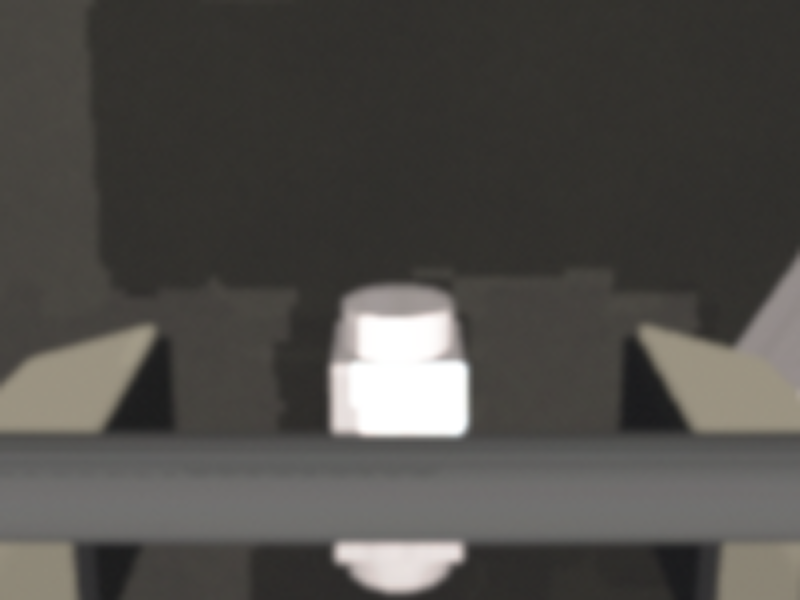

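The far end face (crop 400,297) is plain, so the hole is in the near (-x) end. The spacer's centre is at (0.5148, -0.0265). I'll grip it there, then turn it against the fixed bin's wall: the pads only turn about vertical, so the spacer has to pivot between them.

```bash
python3 -m pendant '[{"travel":[-0.029,0,0.01],"roll":0,"gripper":0.7},{"travel":[-0.029,0,0.03],"roll":0,"gripper":0.7},{"travel":[0,0,0.03],"roll":0,"gripper":0.7},{"travel":[0,0,0.025],"roll":0,"gripper":0.7},{"travel":[0,0,0.012],"roll":0,"gripper":0.7}]'
python3 to.py 0.512 -0.0265 -0.010 -90
```

```text
clock: 14.85
tcp_pos: [0.5111, -0.0266, 0.0016]
orientation: [-0.0, 1.0, 0.004, -0.001]
contact_force: [-0.1, 0.1, -0.5]
width: 0.0641
finger_force: 0.0
t 14.85 tcp [ 0.5111 -0.0266  0.0016] yaw -89.58 F [-0.1  0.1 -0.5] w 0.0641 grip 0.0 j6 1.36 tilt 0.12
tool d [ 0.0009 -0.0001  0.0116] roll 0.0074 d after roll [ 0.0009 -0.0001  0.0116]
```

```bash
python3 -m pendant '[{"travel":[0,0,0.008],"roll":0,"gripper":0.7},{"travel":[0,0,0.005],"roll":0,"gripper":0.7},{"travel":[0,0,0],"roll":0,"gripper":0},{"travel":[0,0,0],"roll":0,"gripper":0},{"travel":[0,0,0],"roll":0,"gripper":0}]'
python3 -m pendant '[{"travel":[0,0,0],"roll":0,"gripper":0},{"travel":[0,0,0],"roll":0,"gripper":0},{"travel":[0,0,0],"roll":0,"gripper":0},{"travel":[0,0,-0.02],"roll":0,"gripper":0},{"travel":[0,0,-0.04],"roll":0,"gripper":0}]'
python3 to.py 0.507 -0.27 0.10 0
```

```text
clock: 15.35
tcp_pos: [0.5127, -0.0269, -0.0092]
orientation: [0.0, 1.0, 0.003, 0.001]
contact_force: [-0.1, 0.6, -0.2]
width: 0.0449
finger_force: 0.0
clock: 15.85
tcp_pos: [0.5096, -0.0263, 0.0481]
orientation: [-0.001, 1.0, 0.003, -0.003]
contact_force: [1.3, -0.2, -1.7]
width: 0.0299
finger_force: 30.0
t 15.85 tcp [ 0.5096 -0.0263  0.0481] yaw -89.61 F [ 1.3 -0.2 -1.7] w 0.0299 grip 30.0 j6 1.36 tilt 0.41
tool d [-0.0046  0.2436 -0.0522] roll -1.5641 d after roll [-0.2436 -0.003  -0.0522]
```

```bash
python3 -m pendant '[{"travel":[0,0.02,-0.02],"roll":0,"gripper":0},{"travel":[0,0.04,-0.015],"roll":0,"gripper":0},{"travel":[0,0.045,0],"roll":0,"gripper":0},{"travel":[0,0.045,0],"roll":0,"gripper":0},{"travel":[-0.004,0.045,0],"roll":0,"gripper":0}]'
python3 -m pendant '[{"travel":[0,0.03,0],"roll":0,"gripper":0},{"travel":[0,0.01,0],"roll":-0.149,"gripper":0},{"travel":[0,0,0],"roll":-0.149,"gripper":0},{"travel":[0,0,0],"roll":-0.149,"gripper":0},{"travel":[0,0,0],"roll":-0.149,"gripper":0}]'
python3 -m pendant '[{"travel":[0,0,0],"roll":-0.149,"gripper":0},{"travel":[0,0,0],"roll":-0.149,"gripper":0},{"travel":[0,0,0],"roll":-0.149,"gripper":0},{"travel":[0,0,0],"roll":-0.149,"gripper":0},{"travel":[0,0,0],"roll":-0.149,"gripper":0}]'
python3 -m pendant '[{"travel":[0,0,0],"roll":-0.149,"gripper":0},{"travel":[0,0,0],"roll":-0.075,"gripper":0},{"travel":[0,0,0],"roll":0,"gripper":0},{"travel":[0,0,0],"roll":0,"gripper":0},{"travel":[0,0,0],"roll":0,"gripper":0}]'
python3 to.py 0.507 -0.284 0.093 0
python3 - <<'E'
from h import *
s=bot.sense()
for n in('scene','top'):
    p,d=bot.camera(n);P=cloud(cam(n),d,np.ones(d.shape,bool))
    q=P[(P[:,2]>.055)&(P[:,2]<.085)&(P[:,0]>.43)&(P[:,0]<.58)&(P[:,1]<-.29)&(P[:,1]>-.34)]
    print(n,'bin wall',len(q),q.size and (np.percentile(q[:,1],[1,10,50,90,99]).round(4),np.percentile(q[:,2],[50,99]).round(4)))
    if n=='scene':
        g=P[(abs(P[:,0]-.507)<.03)&(abs(P[:,1]-s['tcp_pos'][1])<.06)&(P[:,2]>.09)&(P[:,2]<.16)]; print('spacer/finger',len(g),g.min(0).round(3),g.max(0).round(3))
    cv2.imwrite(f'pics/{n}3.png',p[:,:,::-1])
E
```

```text
clock: 16.35
tcp_pos: [0.5093, -0.2234, 0.0851]
orientation: [-0.0, 1.0, 0.004, 0.0]
contact_force: [0.6, -0.1, -0.9]
width: 0.0298
finger_force: 30.0
clock: 16.85
tcp_pos: [0.5092, -0.2618, 0.0845]
orientation: [-0.0, 0.954, 0.3, -0.0]
contact_force: [0.8, 0.3, -0.5]
width: 0.0297
finger_force: 30.0
clock: 17.35
tcp_pos: [0.5093, -0.2616, 0.0846]
orientation: [-0.0, 0.779, 0.626, -0.0]
contact_force: [0.4, 0.1, -0.6]
width: 0.0296
finger_force: 30.0
clock: 17.85
tcp_pos: [0.5096, -0.2617, 0.0849]
orientation: [-0.0, 0.707, 0.707, 0.0]
contact_force: [0.1, 0.6, -0.9]
width: 0.0297
finger_force: 30.0
t 17.85 tcp [ 0.5096 -0.2617  0.0849] yaw -0.03 F [ 0.1  0.6 -0.9] w 0.0297 grip 30.0 j6 -0.61 tilt 0.02
tool d [-0.0223 -0.0026 -0.0081] roll -0.0006 d after roll [-0.0223 -0.0026 -0.0081]
scene bin wall 268 (array([-0.3391, -0.3312, -0.3191, -0.3139, -0.3117]), array([0.0746, 0.0776]))
spacer/finger 35 [ 0.502 -0.296  0.097] [ 0.533 -0.237  0.126]
top bin wall 0 0
```

```bash
python3 -m pendant '[{"travel":[-0.013,0,0],"roll":0,"gripper":0},{"travel":[-0.0125,0,0],"roll":0,"gripper":0},{"travel":[0,0,0.01],"roll":0,"gripper":0},{"travel":[0,0,0.01],"roll":0,"gripper":0},{"travel":[0,0,0.006],"roll":0,"gripper":0}]'
python3 -m pendant '[{"travel":[0,0,0.003],"roll":0,"gripper":0},{"travel":[0,0,0.003],"roll":0,"gripper":0},{"travel":[0,0,0.003],"roll":0,"gripper":0},{"travel":[0,0,0.002],"roll":0,"gripper":0},{"travel":[0,0,0],"roll":0,"gripper":0}]'
python3 to.py 0.507 -0.287 0.028 0
```

```text
clock: 18.45
tcp_pos: [0.509, -0.2866, 0.0577]
orientation: [-0.001, 0.707, 0.707, 0.0]
contact_force: [-3.0, 5.6, 11.1]
width: 0.0297
finger_force: 30.0
clock: 18.95
tcp_pos: [0.509, -0.2856, 0.0481]
orientation: [-0.001, 0.707, 0.708, 0.0]
contact_force: [-3.7, 5.4, 7.1]
width: 0.0298
finger_force: 30.0
t 18.95 tcp [ 0.509  -0.2856  0.0481] yaw 0.08 F [-3.7  5.4  7.1] w 0.0298 grip 30.0 j6 -0.65 tilt 0.16
tool d [-0.0014 -0.002   0.0201] roll 0.0015 d after roll [-0.0014 -0.002   0.0201]
```

```bash
python3 -m pendant '[{"travel":[0,0,0.004],"roll":0,"gripper":0},{"travel":[0,0,0.004],"roll":0,"gripper":0},{"travel":[0,0,0.004],"roll":0,"gripper":0},{"travel":[0,0,0.004],"roll":0,"gripper":0},{"travel":[0,0,0.004],"roll":0,"gripper":0}]'
python3 -m pendant '[{"travel":[-0.002,0,0],"roll":0,"gripper":0},{"travel":[-0.002,0,0],"roll":0,"gripper":0},{"travel":[-0.002,0,0],"roll":0,"gripper":0},{"travel":[-0.001,0,0],"roll":0,"gripper":0},{"travel":[0,0,0],"roll":0,"gripper":0}]'
python3 to.py 0.507 -0.298 0.028 0
python3 - <<'E'
from h import *
p,d=bot.camera('scene');K,D,R,t=cam('scene');c=(np.array([.51,-.29,.06])-t)@R
u,v=cv2.projectPoints(np.array([[c[0],-c[1],-c[2]]]),np.zeros(3),np.zeros(3),K,D)[0].ravel().astype(int);print(u,v)
cv2.imwrite('pics/s4.png',cv2.resize(p[v-50:v+40,u-60:u+60,::-1],(800,600),interpolation=2))
E
```

```text
clock: 19.45
tcp_pos: [0.5102, -0.2869, 0.029]
orientation: [0.001, 0.707, 0.708, 0.0]
contact_force: [-0.7, 3.3, 11.6]
width: 0.03
finger_force: 30.0
clock: 19.95
tcp_pos: [0.5096, -0.2888, 0.0272]
orientation: [-0.004, 0.706, 0.708, 0.002]
contact_force: [2.8, 18.1, 6.2]
width: 0.0295
finger_force: 30.0
t 19.95 tcp [ 0.5096 -0.2888  0.0272] yaw 0.12 F [ 2.8 18.1  6.2] w 0.0295 grip 30.0 j6 -0.66 tilt 0.47
tool d [-0.0092 -0.0026 -0.0009] roll 0.002 d after roll [-0.0092 -0.0026 -0.0009]
158 265
```

View pics/s4.png

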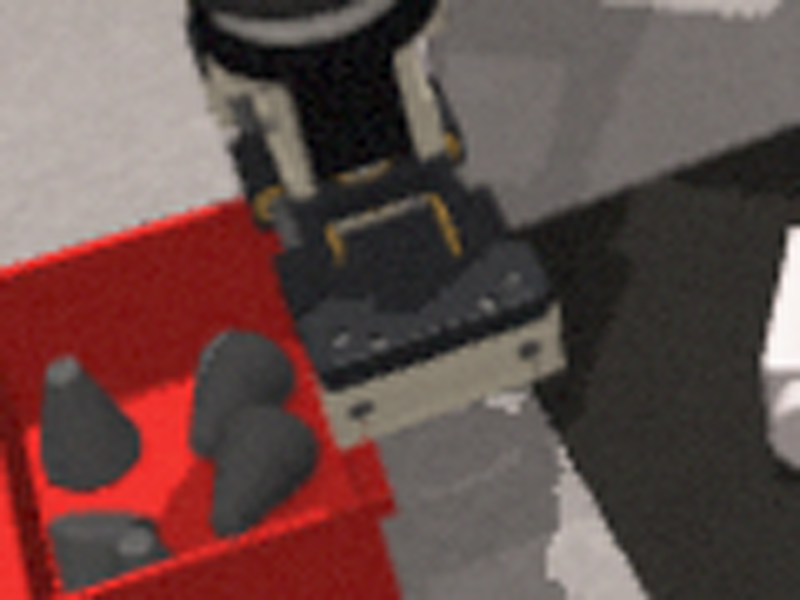

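```bash
python3 -m pendant '[{"travel":[0,0,0.003],"roll":0,"gripper":0},{"travel":[0,0,0.003],"roll":0,"gripper":0},{"travel":[-0.001,0,0],"roll":0,"gripper":0},{"travel":[-0.001,0,0],"roll":0,"gripper":0},{"travel":[-0.001,0,0],"roll":0,"gripper":0}]'
python3 to.py 0.507 -0.298 0.028 0
```

```text
clock: 20.5
tcp_pos: [0.5097, -0.2927, 0.0215]
orientation: [-0.003, 0.706, 0.708, 0.002]
contact_force: [3.6, 16.8, 5.8]
width: 0.0299
finger_force: 30.0
t 20.5 tcp [ 0.5097 -0.2927  0.0215] yaw 0.1 F [ 3.6 16.8  5.8] w 0.0299 grip 30.0 j6 -0.66 tilt 0.38
tool d [-0.0052 -0.0027 -0.0065] roll 0.0017 d after roll [-0.0052 -0.0027 -0.0065]
```

```bash
python3 -m pendant '[{"travel":[-0.001,0,0],"roll":0,"gripper":0},{"travel":[-0.001,0,0],"roll":0,"gripper":0},{"travel":[-0.001,0,0],"roll":0,"gripper":0},{"travel":[-0.001,0,0],"roll":0,"gripper":0},{"travel":[-0.001,0,0],"roll":0,"gripper":0}]'
python3 -m pendant '[{"travel":[-0.001,0,0],"roll":0,"gripper":0},{"travel":[-0.001,0,0],"roll":0,"gripper":0},{"travel":[0,0,0],"roll":0,"gripper":0},{"travel":[0,0,0],"roll":0,"gripper":0},{"travel":[0,0,0],"roll":0,"gripper":0}]'
python3 to.py 0.507 -0.298 0.028 0
```

```text
clock: 21.0
tcp_pos: [0.5093, -0.2955, 0.0203]
orientation: [-0.005, 0.706, 0.708, 0.002]
contact_force: [3.8, 21.5, 1.6]
width: 0.0298
finger_force: 30.0
clock: 21.5
tcp_pos: [0.5088, -0.2973, 0.02]
orientation: [-0.005, 0.706, 0.708, 0.002]
contact_force: [3.9, 22.6, 1.0]
width: 0.03
finger_force: 30.0
t 21.5 tcp [ 0.5088 -0.2973  0.02  ] yaw 0.13 F [ 3.9 22.6  1. ] w 0.03 grip 30.0 j6 -0.67 tilt 0.66
tool d [-0.0007 -0.0019 -0.008 ] roll 0.0022 d after roll [-0.0007 -0.0019 -0.008 ]
```

```bash
python3 -m pendant '[{"travel":[-0.001,0,0],"roll":0,"gripper":0},{"travel":[-0.001,0,0],"roll":0,"gripper":0},{"travel":[-0.001,0,0],"roll":0,"gripper":0},{"travel":[-0.001,0,0],"roll":0,"gripper":0},{"travel":[0,0,0],"roll":0,"gripper":0}]'
python3 to.py 0.507 -0.298 0.028 0
```

```text
clock: 22.0
tcp_pos: [0.5084, -0.3006, 0.0194]
orientation: [-0.006, 0.706, 0.708, 0.002]
contact_force: [2.6, 22.1, -1.1]
width: 0.0298
finger_force: 30.0
t 22.0 tcp [ 0.5084 -0.3006  0.0194] yaw 0.12 F [ 2.6 22.1 -1.1] w 0.0298 grip 30.0 j6 -0.67 tilt 0.77
tool d [ 0.0027 -0.0014 -0.0085] roll 0.0021 d after roll [ 0.0027 -0.0014 -0.0085]
```

```bash
python3 -m pendant '[{"travel":[-0.001,0,0],"roll":0,"gripper":0},{"travel":[-0.001,0,0],"roll":0,"gripper":0},{"travel":[-0.001,0,0],"roll":0,"gripper":0},{"travel":[0,0,0],"roll":0,"gripper":0},{"travel":[0,0,0],"roll":0,"gripper":0}]'
python3 to.py 0.507 -0.298 0.028 0
```

```text
clock: 22.5
tcp_pos: [0.5083, -0.3029, 0.0189]
orientation: [-0.007, 0.706, 0.708, 0.003]
contact_force: [5.4, 24.3, -3.0]
width: 0.03
finger_force: 30.0
t 22.5 tcp [ 0.5083 -0.3029  0.0189] yaw 0.12 F [ 5.4 24.3 -3. ] w 0.03 grip 30.0 j6 -0.68 tilt 0.85
tool d [ 0.005  -0.0013 -0.009 ] roll 0.0021 d after roll [ 0.005  -0.0013 -0.009 ]
```

```bash
python3 -m pendant '[{"travel":[0.01,0,0],"roll":0,"gripper":0},{"travel":[0.015,0,-0.02],"roll":0,"gripper":0},{"travel":[0.02,0,-0.04],"roll":0,"gripper":0},{"travel":[0.02,0,-0.045],"roll":0,"gripper":0},{"travel":[0.01,0,-0.02],"roll":0,"gripper":0}]' | head -2
python3 -m pendant '[{"travel":[0,0,0],"roll":0,"gripper":0},{"travel":[0,0,0],"roll":0,"gripper":0},{"travel":[0,0,0],"roll":0,"gripper":0},{"travel":[0,0,0],"roll":0,"gripper":0},{"travel":[0,0,0],"roll":0,"gripper":0}]' | head -2
python3 to.py 0.507 -0.298 0.028 0
python3 - <<'E'
from h import *
s=bot.sense();tc=np.array(s['tcp_pos']);p,d=bot.camera('scene');C=cam('scene');K,D,R,t=C;c=(tc+[0,0,.03]-t)@R
u,v=cv2.projectPoints(np.array([[c[0],-c[1],-c[2]]]),np.zeros(3),np.zeros(3),K,D)[0].ravel().astype(int)
w,dw=bot.camera('wrist')
np.savez('pics/v5.npz',p=p,d=d,w=w,dw=dw)
A=cv2.resize(p[v-40:v+40,u-40:u+40,::-1],(400,400),interpolation=2); B=cv2.resize(w[120:380,150:410,::-1],(400,400),interpolation=2)
cv2.imwrite('pics/v5.png',np.hstack([A,B]));print(u,v)
P=cloud(C,d,np.ones(d.shape,bool));g=P[(np.hypot(P[:,0]-tc[0],P[:,1]-tc[1])<.06)&(abs(P[:,2]-tc[2]-.03)<.06)]
for z in np.arange(-.03,.09,.005):
    q=g[abs(g[:,2]-tc[2]-z)<.0025]; print(z.round(3),len(q),q.size and ((q.min(0)-tc).round(3)[:2],(q.max(0)-tc).round(3)[:2]))
E
```

```text
clock: 23.0
tcp_pos: [0.5109, -0.2353, 0.1505]
clock: 23.5
tcp_pos: [0.5091, -0.2365, 0.1456]
t 23.5 tcp [ 0.5091 -0.2365  0.1456] yaw 0.02 F [-0.6  1.2 -1.7] w 0.0298 grip 30.0 j6 -0.57 tilt 0.13
tool d [-0.0616 -0.0019  0.1176] roll 0.0003 d after roll [-0.0616 -0.0018  0.1176]
173 219
-0.03 0 0
-0.025 0 0
-0.02 0 0
-0.015 0 0
-0.01 0 0
-0.005 1 (array([0.008, 0.015]), array([0.008, 0.015]))
0.0 7 (array([0.009, 0.016]), array([0.012, 0.024]))
0.005 9 (array([0.008, 0.007]), array([0.016, 0.03 ]))
0.01 18 (array([0.007, 0.006]), array([0.017, 0.031]))
0.015 12 (array([0.013, 0.006]), array([0.017, 0.03 ]))
0.02 16 (array([ 0.014, -0.011]), array([0.023, 0.03 ]))
0.025 4 (array([ 0.026, -0.011]), array([0.03 , 0.006]))
0.03 12 (array([ 0.03 , -0.011]), array([0.032, 0.01 ]))
0.035 16 (array([ 0.031, -0.011]), array([0.035, 0.011]))
0.04 0 0
0.045 0 0
0.05 0 0
0.055 0 0
0.06 0 0
0.065 0 0
0.07 0 0
0.075 0 0
0.08 10 (array([-0.018, -0.009]), array([-0.015,  0.013]))
0.085 15 (array([-0.043, -0.038]), array([-0.013,  0.011]))
```

View pics/v5.png

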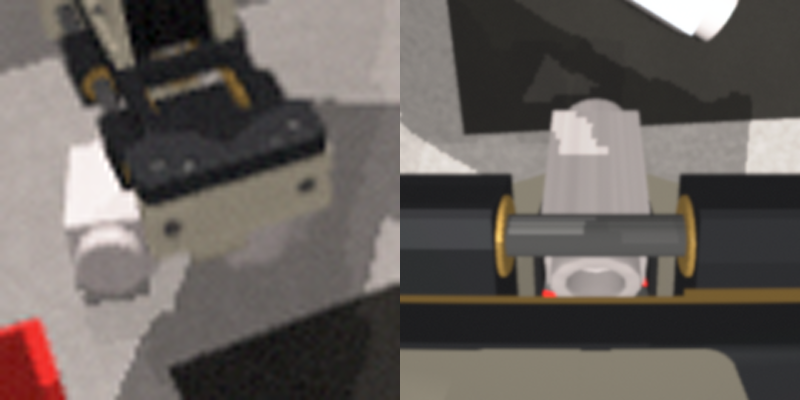

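The spacer has turned hole up, but is still tilted: the hole (crop 595,280) leans toward -y and the blind end sticks out toward +y. I'll measure the tilt from the wrist depth.

```bash
cat > tilt.py <<'E'
from h import *
def tilt(dw):
    c=bot.camera_params('wrist');M=np.array(c['mount']);K,D,_,_=cam('wrist',bot.sense())
    T=cloud((K,D,M[:3,:3],M[:3,3]),dw,np.ones(dw.shape,bool))
    g=T[(abs(T[:,1])<.013)&(abs(T[:,0])<.06)&(T[:,2]>-.062)&(T[:,2]<.03)]
    for x in np.arange(-.03,.06,.004):
        q=g[abs(g[:,0]-x)<.002]
        if len(q): print(x.round(3),len(q),'z min/med/max',np.percentile(q[:,2],[2,50,98]).round(4))
    return g
if __name__=='__main__':
    import sys
    tilt(np.load(sys.argv[1])['dw'])
E
python3 tilt.py pics/v5.npz
```

```text
-0.01 250 z min/med/max [-0.0618 -0.0584 -0.0544]
-0.006 359 z min/med/max [-0.0617 -0.0558 -0.0507]
-0.002 2 z min/med/max [-0.0608 -0.0603 -0.0598]
0.002 5 z min/med/max [-0.0618 -0.0616 -0.0607]
0.014 167 z min/med/max [-0.0597 -0.0581 -0.0564]
0.018 964 z min/med/max [-0.0584 -0.0535 -0.0482]
0.022 790 z min/med/max [-0.0498 -0.0449 -0.04  ]
0.026 702 z min/med/max [-0.0411 -0.0364 -0.0314]
0.03 602 z min/med/max [-0.0326 -0.0277 -0.0224]
0.034 562 z min/med/max [-0.0237 -0.0187 -0.0057]
0.038 64 z min/med/max [-0.0096 -0.0076 -0.0056]
```

The spacer is 25° off vertical and has slid about 12 mm toward tool +x in the pads. Pushing its low end against the bin's near face from that side, with tool x toward the wall, will straighten and recentre it.

```bash
python3 -m pendant '[{"travel":[-0.015,-0.015,0],"roll":0,"gripper":0},{"travel":[-0.03,-0.03,0],"roll":0,"gripper":0},{"travel":[-0.035,-0.035,0],"roll":0,"gripper":0},{"travel":[-0.035,-0.033,0],"roll":0,"gripper":0},{"travel":[-0.0185,-0.019,0],"roll":0,"gripper":0}]' | head -2
python3 -m pendant '[{"travel":[0,0,0],"roll":0.149,"gripper":0},{"travel":[0,0,0],"roll":0.149,"gripper":0},{"travel":[0,0,0],"roll":0.149,"gripper":0},{"travel":[0,0,0],"roll":0.149,"gripper":0},{"travel":[0,0,0],"roll":0.149,"gripper":0}]' | head -2
python3 -m pendant '[{"travel":[0,0,0],"roll":0.149,"gripper":0},{"travel":[0,0,0],"roll":0.149,"gripper":0},{"travel":[0,0,0],"roll":0.149,"gripper":0},{"travel":[0,0,0],"roll":0.149,"gripper":0},{"travel":[0,0,0],"roll":0.149,"gripper":0}]' | head -2
python3 -m pendant '[{"travel":[0,0,0],"roll":0.08,"gripper":0},{"travel":[0,0,0.025],"roll":0,"gripper":0},{"travel":[0,0,0.03],"roll":0,"gripper":0},{"travel":[0,0,0.03],"roll":0,"gripper":0},{"travel":[0,0,0.0186],"roll":0,"gripper":0}]' | head -2
python3 to.py 0.412 -0.37 0.042 -90
```

```text
clock: 24.1
tcp_pos: [0.3754, -0.3723, 0.1469]
clock: 24.6
tcp_pos: [0.3776, -0.37, 0.1467]
clock: 25.1
tcp_pos: [0.3776, -0.37, 0.1468]
clock: 25.6
tcp_pos: [0.377, -0.3691, 0.0412]
t 25.6 tcp [ 0.377  -0.3691  0.0412] yaw -89.91 F [ 0.2  0.7 -1.4] w 0.0297 grip 30.0 j6 0.65 tilt 0.16
tool d [ 0.035   0.0009 -0.0009] roll 0.0016 d after roll [ 0.035   0.0009 -0.0009]
```

```bash
python3 -m pendant '[{"travel":[0.01,0,0],"roll":0,"gripper":0},{"travel":[0.004,0,0],"roll":0,"gripper":0},{"travel":[0.004,0,0],"roll":0,"gripper":0},{"travel":[0.004,0,0],"roll":0,"gripper":0},{"travel":[0.003,0,0],"roll":0,"gripper":0}]'
python3 -m pendant '[{"travel":[0.003,0,0],"roll":0,"gripper":0},{"travel":[0.003,0,0],"roll":0,"gripper":0},{"travel":[0.002,0,0],"roll":0,"gripper":0},{"travel":[0,0,0],"roll":0,"gripper":0},{"travel":[0,0,0],"roll":0,"gripper":0}]'
python3 to.py 0.412 -0.37 0.042 -90
python3 - <<'E'
from tilt import *
w,dw=bot.camera('wrist');np.savez('pics/v6.npz',w=w,dw=dw);g=tilt(dw)
E
```

```text
clock: 26.1
tcp_pos: [0.3991, -0.3698, 0.0448]
orientation: [-0.001, 1.0, 0.002, -0.004]
contact_force: [-22.4, -0.1, 9.5]
width: 0.0298
finger_force: 30.0
clock: 26.6
tcp_pos: [0.4067, -0.3694, 0.0446]
orientation: [-0.001, 1.0, 0.001, -0.004]
contact_force: [-20.3, 0.9, 7.4]
width: 0.0298
finger_force: 30.0
t 26.6 tcp [ 0.4067 -0.3694  0.0446] yaw -89.85 F [-20.3   0.9   7.4] w 0.0298 grip 30.0 j6 0.7 tilt 0.47
tool d [0.0053 0.0006 0.0026] roll 0.0027 d after roll [0.0053 0.0006 0.0026]
-0.014 1 z min/med/max [-0.0537 -0.0537 -0.0537]
-0.01 483 z min/med/max [-0.0612 -0.0547 -0.0487]
-0.006 46 z min/med/max [-0.0618 -0.0586 -0.0547]
-0.002 16 z min/med/max [-0.0578 -0.057  -0.0562]
0.002 32 z min/med/max [-0.0618 -0.0608 -0.0573]
0.014 1142 z min/med/max [-0.0543 -0.0471 -0.0377]
0.018 669 z min/med/max [-0.0394 -0.0325 -0.028 ]
0.022 413 z min/med/max [-0.0317 -0.0304 -0.0134]
0.026 1113 z min/med/max [-0.0309 -0.0072  0.0279]
0.046 4 z min/med/max [0.0179 0.0185 0.0192]
0.05 17 z min/med/max [0.0132 0.017  0.0193]
0.054 33 z min/med/max [0.011  0.015  0.0187]
0.058 47 z min/med/max [0.0095 0.0129 0.0173]
```

```bash
python3 -m pendant '[{"travel":[0.002,0,0],"roll":0,"gripper":0},{"travel":[0.002,0,0],"roll":0,"gripper":0},{"travel":[0.002,0,0],"roll":0,"gripper":0},{"travel":[0,0,0],"roll":0,"gripper":0},{"travel":[0,0,0],"roll":0,"gripper":0}]'
python3 to.py 0.412 -0.37 0.042 -90
python3 - <<'E'
from tilt import *
w,dw=bot.camera('wrist');np.savez('pics/v7.npz',w=w,dw=dw);g=tilt(dw)
q=g[(g[:,2]>-.055)&(g[:,2]<-.034)&(g[:,0]>.005)&(g[:,0]<.022)];a=np.polyfit(q[:,2],q[:,0],1);print('lean deg',np.degrees(np.arctan(a[0])),'x at -.03',np.polyval(a,-.03))
E
```

```text
clock: 27.15
tcp_pos: [0.4129, -0.3693, 0.0446]
orientation: [-0.001, 1.0, 0.001, -0.004]
contact_force: [-18.8, 1.0, 6.2]
width: 0.0297
finger_force: 30.0
t 27.15 tcp [ 0.4129 -0.3693  0.0446] yaw -89.85 F [-18.8   1.    6.2] w 0.0297 grip 30.0 j6 0.71 tilt 0.45
tool d [-0.0009  0.0007  0.0026] roll 0.0025 d after roll [-0.0009  0.0007  0.0026]
-0.014 114 z min/med/max [-0.057  -0.0543 -0.0477]
-0.01 359 z min/med/max [-0.061  -0.0535 -0.0465]
-0.006 27 z min/med/max [-0.0618 -0.0593 -0.0568]
-0.002 26 z min/med/max [-0.0615 -0.0582 -0.057 ]
0.002 48 z min/med/max [-0.0619 -0.0598 -0.0578]
0.01 505 z min/med/max [-0.0513 -0.0469 -0.0398]
0.014 868 z min/med/max [-0.0449 -0.0344 -0.0295]
0.018 1444 z min/med/max [-0.0312 -0.0118  0.028 ]
0.038 1 z min/med/max [0.0197 0.0197 0.0197]
0.042 13 z min/med/max [0.0153 0.0173 0.0197]
0.046 23 z min/med/max [0.0127 0.016  0.0193]
0.05 39 z min/med/max [0.0103 0.0129 0.0184]
0.054 52 z min/med/max [0.0095 0.0121 0.0176]
0.058 61 z min/med/max [0.0084 0.0113 0.0164]
lean deg 5.788652757349319 x at -.03 0.013297780988162068
```

```bash
python3 -m pendant '[{"travel":[0.001,0,0],"roll":0,"gripper":0},{"travel":[0.001,0,0],"roll":0,"gripper":0},{"travel":[0,0,0],"roll":0,"gripper":0},{"travel":[0,0,0],"roll":0,"gripper":0},{"travel":[0,0,0],"roll":0,"gripper":0}]'
python3 - <<'E'
from tilt import *
w,dw=bot.camera('wrist');np.savez('pics/v8.npz',w=w,dw=dw);g=tilt(dw)
for lo,hi in((-.055,-.034),(-.05,-.036)):
    q=g[(g[:,2]>lo)&(g[:,2]<hi)&(g[:,0]>.005)&(g[:,0]<.02)];a=np.polyfit(q[:,2],q[:,0],1);print('lean deg',np.degrees(np.arctan(a[0])),'x at -.03',np.polyval(a,-.03),len(q))
E
```

```text
clock: 27.7
tcp_pos: [0.4148, -0.3693, 0.0446]
orientation: [-0.001, 1.0, 0.001, -0.004]
contact_force: [-18.4, 1.2, 6.7]
width: 0.0298
finger_force: 30.0
-0.014 204 z min/med/max [-0.057  -0.0525 -0.0451]
-0.01 266 z min/med/max [-0.0609 -0.054  -0.0463]
-0.006 20 z min/med/max [-0.0617 -0.0584 -0.0571]
-0.002 33 z min/med/max [-0.0614 -0.0586 -0.0577]
0.002 49 z min/med/max [-0.062  -0.0596 -0.0576]
0.01 965 z min/med/max [-0.0497 -0.0413 -0.0302]
0.014 554 z min/med/max [-0.0334 -0.0302 -0.004 ]
0.018 1144 z min/med/max [-0.0301 -0.0047  0.0283]
0.038 5 z min/med/max [0.0175 0.0182 0.0191]
0.042 19 z min/med/max [0.0136 0.0169 0.0194]
0.046 30 z min/med/max [0.0106 0.0148 0.0192]
0.05 45 z min/med/max [0.0096 0.013  0.0174]
0.054 56 z min/med/max [0.0086 0.0117 0.0168]
0.058 67 z min/med/max [0.0077 0.0109 0.0165]
lean deg 3.8000756821259154 x at -.03 0.011931162598376033 827
lean deg 3.9253725827730492 x at -.03 0.011959536956704616 733
```

```bash
python3 -m pendant '[{"travel":[0.001,0,0],"roll":0,"gripper":0},{"travel":[0.001,0,0],"roll":0,"gripper":0},{"travel":[0,0,0],"roll":0,"gripper":0},{"travel":[0,0,0],"roll":0,"gripper":0},{"travel":[0,0,0],"roll":0,"gripper":0}]'
python3 - <<'E'
from tilt import *
w,dw=bot.camera('wrist');np.savez('pics/v9.npz',w=w,dw=dw)
import io,contextlib
with contextlib.redirect_stdout(io.StringIO()): g=tilt(dw)
for lo,hi in((-.055,-.034),(-.05,-.036)):
    q=g[(g[:,2]>lo)&(g[:,2]<hi)&(g[:,0]>.005)&(g[:,0]<.02)];a=np.polyfit(q[:,2],q[:,0],1);print('lean deg',np.degrees(np.arctan(a[0])),'x at -.03',np.polyval(a,-.03),len(q))
E
```

```text
clock: 28.25
tcp_pos: [0.4162, -0.3692, 0.0446]
orientation: [-0.001, 1.0, 0.001, -0.004]
contact_force: [-22.2, 0.5, 8.4]
width: 0.0301
finger_force: 31.8
lean deg 2.862257758468324 x at -.03 0.011091548302268162 748
lean deg 2.731988896497415 x at -.03 0.011058247141174055 663
```

The lean is down to under 3° and the spacer is roughly centred in the pads. Next I'll retreat, rise, and carry it to the lamp's far (+x) side.

```bash
python3 -m pendant '[{"travel":[-0.01,0,0],"roll":0,"gripper":0},{"travel":[-0.014,0,-0.01],"roll":0,"gripper":0},{"travel":[0,0,-0.025],"roll":0,"gripper":0},{"travel":[0,0,-0.035],"roll":0,"gripper":0},{"travel":[0,0,-0.035],"roll":0,"gripper":0}]' | head -2
python3 -m pendant '[{"travel":[0,0,-0.035],"roll":0,"gripper":0},{"travel":[0,0,-0.035],"roll":0,"gripper":0},{"travel":[0.005,-0.015,-0.025],"roll":0,"gripper":0},{"travel":[0.012,-0.028,0],"roll":0,"gripper":0},{"travel":[0.017,-0.04,0],"roll":0,"gripper":0}]' | head -2
python3 -m pendant '[{"travel":[0.017,-0.04,0],"roll":0,"gripper":0},{"travel":[0.017,-0.04,0],"roll":0,"gripper":0},{"travel":[0.017,-0.04,0],"roll":0,"gripper":0},{"travel":[0.017,-0.04,0],"roll":0,"gripper":0},{"travel":[0.017,-0.04,0],"roll":0,"gripper":0}]' | head -2
python3 -m pendant '[{"travel":[0.017,-0.04,0],"roll":0,"gripper":0},{"travel":[0.017,-0.04,0],"roll":0,"gripper":0},{"travel":[0.017,-0.03,0],"roll":0,"gripper":0},{"travel":[0.01,-0.02,0],"roll":0,"gripper":0},{"travel":[0,0,0],"roll":0,"gripper":0}]'
python3 to.py 0.62 0.15 0.25 -90
python3 - <<'E'
from tilt import *
import io,contextlib
s=bot.sense();w,dw=bot.camera('wrist')
with contextlib.redirect_stdout(io.StringIO()): g=tilt(dw)
q=g[(g[:,2]>-.052)&(g[:,2]<-.012)&(g[:,0]>.005)&(g[:,0]<.022)];a=np.polyfit(q[:,2],q[:,0],1);print('lean deg',np.degrees(np.arctan(a[0])),'x at -.03',np.polyval(a,-.03),len(q))
p,d=bot.camera('top');P=cloud(cam('top'),d,np.ones(d.shape,bool));p,d=bot.camera('scene');Q=cloud(cam('scene'),d,np.ones(d.shape,bool))
for n,X in(('top',P),('scene',Q)):
    h=X[(X[:,2]>.12)&(X[:,2]<.215)&(abs(X[:,0]-.52)<.06)&(abs(X[:,1]-.15)<.06)];print(n,'lamp',len(h),h.size and (h.min(0).round(3),h.max(0).round(3)))
E
```

```text
clock: 28.8
tcp_pos: [0.3967, -0.3701, 0.1511]
clock: 29.3
tcp_pos: [0.4308, -0.2876, 0.2461]
clock: 29.8
tcp_pos: [0.5158, -0.085, 0.2454]
clock: 30.3
tcp_pos: [0.5768, 0.0462, 0.2448]
orientation: [-0.0, 1.0, 0.003, 0.001]
contact_force: [-0.2, -1.0, -1.6]
width: 0.0298
finger_force: 30.0
t 30.3 tcp [0.5768 0.0462 0.2448] yaw -89.68 F [-0.2 -1.  -1.6] w 0.0298 grip 30.0 j6 1.51 tilt 0.17
tool d [ 0.0438 -0.1036 -0.005 ] roll 0.0056 d after roll [ 0.0432 -0.1038 -0.005 ]
lean deg 2.8839675227292028 x at -.03 0.011209975850712789 1529
top lamp 371 (array([0.481, 0.113, 0.121]), array([0.555, 0.192, 0.2  ]))
scene lamp 865 (array([0.482, 0.11 , 0.121]), array([0.56 , 0.189, 0.196]))
```

```bash
python3 -m pendant '[{"travel":[0.02,-0.03,0],"roll":0,"gripper":0},{"travel":[0.016,-0.035,0],"roll":0,"gripper":0},{"travel":[0.01,-0.025,0],"roll":0,"gripper":0},{"travel":[0,-0.013,0],"roll":0,"gripper":0},{"travel":[0,0,0],"roll":0,"gripper":0}]' | head -2
python3 -m pendant '[{"travel":[0,0,0.02],"roll":0,"gripper":0},{"travel":[0,0,0.03],"roll":0,"gripper":0},{"travel":[0,0,0.035],"roll":0,"gripper":0},{"travel":[0,0,0.03],"roll":0,"gripper":0},{"travel":[0,0,0.02],"roll":0,"gripper":0}]' | head -2
python3 -m pendant '[{"travel":[0,0,0.008],"roll":0,"gripper":0},{"travel":[0,0,0],"roll":0,"gripper":0},{"travel":[0,0,0],"roll":0,"gripper":0},{"travel":[0,0,0],"roll":0,"gripper":0},{"travel":[0,0,0],"roll":0,"gripper":0}]'
python3 to.py 0.62 0.15 0.1 -90
python3 - <<'E'
from h import *
p,d=bot.camera('scene');w,dw=bot.camera('wrist')
cv2.imwrite('pics/f.png',np.hstack([cv2.resize(p[90:300,250:450,::-1],(400,420)),cv2.resize(w[120:380,150:410,::-1],(400,420))]))
E
```

```text
clock: 30.95
tcp_pos: [0.6213, 0.1468, 0.2436]
clock: 31.45
tcp_pos: [0.6203, 0.1441, 0.1066]
clock: 31.95
tcp_pos: [0.6224, 0.1465, 0.1018]
orientation: [-0.0, 1.0, 0.001, 0.001]
contact_force: [0.1, -0.1, -1.3]
width: 0.0297
finger_force: 30.0
t 31.95 tcp [0.6224 0.1465 0.1018] yaw -89.9 F [ 0.1 -0.1 -1.3] w 0.0297 grip 30.0 j6 1.68 tilt 0.13
tool d [-0.0024 -0.0035  0.0018] roll 0.0018 d after roll [-0.0024 -0.0035  0.0018]
```

View pics/f.png

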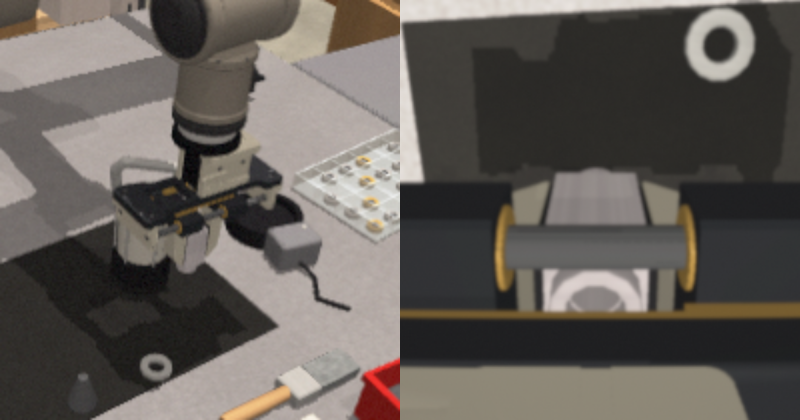

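The picture shows the spacer upright with the hole up (right crop 595,290). The lamp stands behind it (left crop 145,180), and the cone and washer are untouched. Handing in.

```bash
python3 -c "
from rig import bot
print(bot.close_job())"
```

```text
the job is handed in; nothing more can be done
None
```

Handed in at about 32 s: the lamp stands upright on the mat, and the smallest spacer is held hole up (about 3° off vertical) roughly 4 cm from the lamp; the judge's verdict was not shown.

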